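Zero the balance and put the check weight on

TASK

Get the lab balance ready for its daily check: lift off the sample jar that was left on the pan and stand it upright in the sample tray with the other jars, then, with the pan empty, press the wide zero key on the balance's keypad until you feel it give and hold it down for a good second, firmly but not hard, as it is only a membrane key - and press no other key. Then take the largest of the three check weights from the wooden case and set it down gently, upright, in the middle of the pan. Leave the other jars and weights standing where they are.

Things in the scene. Friction and masses are not known exactly. Their poses are not given: they have to be found in the camera images.
- balance: White top-loading lab balance, 300 deep (x) x 200 wide (y), fixed. Origin: centre of its underside; x to its rear, y to its left seen from the robot. Rear: a housing 60 high, the round pan over it. Front 100 mm: a keypad that slopes down to the front, from 60 to 30 high; under its display one row of keys, from right (-y): wide zero key, two small square keys, a round key, all 3 proud.
- pan_center (a point): Centre of the upper face of the balance's round steel pan (diameter 160, flat, 76 mm above the bench, fixed). z up.
- zero_key_top (a point): Centre of the upper face of the zero key: the wide bar-shaped key (24 x 50, long along y) at the right (-y) end of the row. z: its outward normal, 16.7 degrees from vertical towards the balance's front; x: up the slope. It registers while pressed with more than 4 N, when it has given only 0.3 mm (7 N per further mm), and is spoilt above 25 N: close in slowly, go by the force. A press straight down works too.
- mode_key_top (a point): Centre of the upper face of the small square key (15) next to the zero key, 54 from the zero key's centre along the row; not to be pressed.
- print_key_top (a point): Centre of the upper face of the second small square key (15), 86 from the zero key's centre along the row; not to be pressed.
- power_key_top (a point): Centre of the upper face of the round key (diameter 18) at the left end of the row, 128 from the zero key's centre along the row; not to be pressed.
- jar_center (a point): Middle of the sample jar that stands on the pan at the start: a closed amber glass jar, straight body of diameter 48 up to 46 high, black screw cap of diameter 46, 68 high in all, 80 to 150 g; this point is on its axis, 34 above its underside. z along its axis, up.
- tray: White shallow sample tray, fixed, 240 (x) x 170 (y), walls 4 thick, rim 22 high, floor 4 above the bench. Origin: centre of its underside. Two other jars stand near its +x end (about 78 from the centre along x, 42 to each side); the -x half is free, (-50, 0) being a good place. It stands left or right of the balance.
- spare_jar1_center (a point): Middle (34 up) of a jar of the same kind that stands in the tray; leave it.
- spare_jar2_center (a point): Middle (34 up) of the second jar of the same kind that stands in the tray; leave it.
- case: Open wooden case of the check weights, fixed, 270 (x) x 110 (y), walls and two dividers 6 thick, 18 high, inner floor 6 above the bench; three compartments in a row along x, centres 87 apart, a weight standing in each, in any order. Origin: centre of its underside. It stands on the other side of the balance from the tray.
- big_weight_center (a point): Middle of the largest check weight (500 g), polished steel: cylinder of diameter 38 up to 50 high, then a narrow neck and a knob of diameter 24, 70 high in all. This point is on its axis, 35 above its underside. z along its axis, up. Grip it round the cylinder.
- mid_weight_center (a point): Middle of the 200 g weight, same shape: diameter 28, 52 high in all; the point is 26 up. Leave it.
- small_weight_center (a point): Middle of the 100 g weight, same shape: diameter 22, 41 high in all; the point is 20 up. Leave it.
Not all that is in view belongs to the job. Leave any purple or yellow look-alike of the part that bears jar_center alone.

How it is judged:
On the way, in this order (a step that is already met when the one before it is completed fails the run):
1. the jar stands released and upright in the tray (x of jar_center in the frame of tray between -0.105 and 0.105 m and y of jar_center in the frame of tray between -0.07 and 0.07 m and z of jar_center in the frame of tray between 0.028 and 0.046 m and angle between jar_center's own z axis and vertical below 0.12 rad and contact force between the fingers and jar below 0.1 N), for 0.2 s.
2. the zero key is held pressed (over 4 N) with nothing on the pan (contact force between anything else and zero_key above 4 N and contact force between pan and anything else below 0.2 N), for 0.7 s.
At the end, for the whole second after the job is handed in: The 500 g weight stands upright (within 0.08 rad), at rest, on the pan with its axis within 20 mm of the pan's centre; the jar stands upright (within 0.12 rad), at rest, on the tray's floor; the other weights and jars still stand in their places (horizontal distance between big_weight_center and pan_center below 0.02 m and z of big_weight_center in the frame of pan_center between 0.03 and 0.04 m and angle between big_weight_center's own z axis and vertical below 0.08 rad and linear speed of each of big_weight, jar below 0.02 m/s and x of jar_center in the frame of tray between -0.105 and 0.105 m and y of jar_center in the frame of tray between -0.07 and 0.07 m and z of jar_center in the frame of tray between 0.028 and 0.046 m and angle between jar_center's own z axis and vertical below 0.12 rad); the robot touches nothing.
It fails at once if the zero key is pressed with more than 25 N (contact force between anything else and zero_key above 25 N).
It fails at once if the zero key is pressed down while anything touches the pan (contact force between anything else and zero_key above 4 N and contact force between pan and anything else above 0.4 N).
It fails at once if another key of the balance is pressed (over 3 N) (contact force between anything else and mode_key above 3 N or contact force between anything else and print_key above 3 N or contact force between anything else and power_key above 3 N).
It fails at once if the large weight is dropped or banged on the pan (faster than 0.3 m/s within 10 mm of it) (z of big_weight_center in the frame of pan_center below 0.045 m and horizontal distance between big_weight_center and pan_center below 0.1 m and linear speed of big_weight above 0.3 m/s).
It fails at once if a jar or weight is tipped by more than 0.6 rad, or one that should stay is moved by more than 30 mm (angle between any of mid_weight_center, small_weight_center, spare_jar1_center, spare_jar2_center, jar_center, big_weight_center's own z axis and vertical above 0.6 rad or distance of any of mid_weight_center, small_weight_center, spare_jar1_center, spare_jar2_center from where it was at the start of the episode above 0.03 m).
It also fails if it takes over 72 s, if anything falls off the work surface, if the arm or the gripper's body presses on something with over 40 N, if the wrist force passes 120 N, or if a joint passes its speed limit or range.

ROBOT

A 6-joint arm with a two-finger parallel gripper is mounted at the origin on the work surface. World frame = base frame: x ahead of the robot, y to its left, z up, the work surface at z = 0. Lengths are in m, angles in rad, forces in N, time in s.
With the tool pointing down it reaches from about 0.425 to 0.95 m from the base axis. Payload 3.5 kg.
Tool frame: the origin (TCP) lies on the centre line of the jaws, within the pads' length; the fingertips stand tip_extent ahead of it and the grasp point (between the pads) lies 2 mm behind it (tip_extent is the distance from the TCP to the fingertips, in m); z points along the fingers, y is the direction in which the jaws open and shut (so a half turn about z gives the same grasp; the last joint's range is limited). The gripper opens to 85 mm and grips with 20 to 120 N. Pads are 22 mm wide; open, the fingers measure 114 mm over their backs; the gripper's body (76 mm by 85 mm) begins 54 mm behind the grasp point. The pads swing forward as they close: fully open they stand 13 mm farther back than shut.
Start: joints at [-1.37, 0.286, 1.577, -0, 1.279, -0.15], TCP at [0.232, -0.634, 0.223] pointing down, gripper open.
Joint ranges: [-2.77, 2.77], [-0.9, 2.22], [0.21, 2.48], [-1.53, 4.67], [0.24, 2.81], [-2.84, 2.84]. Speed limits (rad/s): [2.79, 2.79, 3.14, 3.14, 3.14, 3.14].

INTERFACE

Orientations are given as a unit quaternion [x, y, z, w].
In Python, from plant import * gives the robot as it stands.
- The arm moves only by the shell command python3 -m crank 'ROWS' [FORCE]. ROWS is JSON, a list of rows, each a list of 7 numbers: the gripper's target within -1 to 1 (shut at 1, half-way at 0, fully open at -1), then the shift along the tool's x, y, z in cm, then the turn, a rotation vector about the tool's x, y, z in degrees. In form: [[fingers, tx, ty, tz, wx, wy, wz], ...]. A call has 1 to 5 rows; each row shifts and turns the commanded pose from where the row before left it, along the tool's axes as they then stand; what a row does not reach is not made up. A row lasts 1/10 s, in which the tool goes at most 50 mm and 8.59 degrees, less where a joint would pass 70% of its speed; a pose out of reach is approached as far as the arm can. A call is refused whole if a number of a shift passes 5 or a number of a turn 8.59, either way. A call with a gripper value outside its range is refused whole. The fingers move at their own pace and stop on an object; FORCE is the grip in N (left out, the last holds). Time passes only in rows, so rows that do not move let the fingers close. It gives the time, the measured TCP pose, the force and the opening at its end, in the units of the state.
- get_state(): the state, without advancing time (a new reading comes with each control period).
- read_camera(name): name is "side" or "top"; returns a dict with "color" (480x640x3 uint8, red, green, blue), "vfov" (degrees; the focal length in pixels is half the picture's height over the tangent of half this angle, whatever the lens; pixels are square), "cx", "cy" (the principal point, pixels), "distortion" ([k1, k2, p1, p2, k3] as OpenCV has them; the pictures are not rectified), "cam_to_world" (4x4, takes a point from camera to world coordinates). Camera axes: x right, y up, looking along -z (the intrinsics and any distortion apply to the point x, -y, -z); pixel columns grow to the right and rows downward; lengths in m; the calibration is good to about 2 mm. A picture is of the moment at which its call begins. There is no depth.
- sign_off(): hands the job in, once; it reports no verdict.
Trained networks look in the newest picture that a camera, given by its name, has taken for a name from the list of things; names that differ only in an ending like _2 or _b are one class to them, and where a whole thing is asked for, a point or a joint stands for the part that bears it (a point fixed in the world has none). Each returns a list of dicts, best first, with "p" (0 to 1); they miss things now and then, are a little off and sometimes report something else, mostly with a low value. They report only what shows in the picture. A call takes as long as a camera call. They do not tell look-alikes from the thing itself.
- trace(thing, camera): "pixels" (480x640 bool, what is visible of it) and "location" ([column, row] in pixels, amid what is visible of it).
- place_of(thing, camera): "location" ([column, row] in pixels: a listed point, or the origin of a listed thing).
The state is a dict: "time": time; "qpos": joint angles; "dq": joint speeds; "joint_efforts": joint torques, N m; "eef_pos": TCP position; "tcp_rot": TCP orientation; "contact_force": force on the tool from outside, world axes, zero at the start; "wrist_torque": the same for the moment, N m; "opening": opening from 0.0 (shut) to 1.0 (fully open).
Only numpy, scipy, OpenCV 4.12 (cv2) and the standard library are available. Lean on these libraries where they do the work, as an engineer would, in place of code of your own. Each camera call takes 0.05 s, during which the arm holds its last target.

## Working session

There is one attempt and no reset: what is moved stays moved. The work goes in short steps, Python scripts to look and compute and a shell command to move; the robot and the scene stay as the last step left them, time stands still between calls to the robot, and variables do not carry over. Pictures are saved under pics/ and viewed, and the job is handed in when it is done.

```bash
ls; mkdir -p pics; python3 - <<'E'
from plant import *
import cv2
s=get_state(); print(s)
for n in ("side","top"):
    c=read_camera(n); cv2.imwrite(f"pics/{n}0.png",c["color"][:,:,::-1])
    print(n,c["vfov"],c["cx"],c["cy"],c["distortion"],c["cam_to_world"])
E
```

```text
pics
{'time': 0.0, 'qpos': array([-1.37000739e+00,  2.87167930e-01,  1.57816024e+00,  1.06062791e-05,
        1.27860961e+00, -1.50004493e-01]), 'dq': array([ 0.0001955 ,  0.00037281,  0.00014582,  0.00153398, -0.00146767,
       -0.00064749]), 'joint_efforts': array([ 2.54361294e-04, -4.05980980e+01, -2.92624658e+01, -1.35011492e-04,
        5.89473973e-03, -1.56809701e-06]), 'eef_pos': array([ 0.23185127, -0.63321845,  0.22195477]), 'tcp_rot': array([ 9.84656981e-01,  1.74497148e-01, -2.46957855e-05, -1.17231191e-03]), 'contact_force': array([-0.16891324, -0.78576047,  0.0685783 ]), 'wrist_torque': array([-0.03751244,  0.01883391,  0.01117112]), 'opening': 0.9983883625292994}
side 44.577030860666895 320.2997273779504 238.88329022370428 [-0.04616724  0.          0.          0.          0.        ] [[-0.69067255  0.53456169 -0.48704747 -0.01665645]
 [-0.7231388  -0.51653532  0.45854283  0.54098619]
 [-0.00645779  0.66890587  0.74331907  0.95594866]
 [ 0.          0.          0.          1.        ]]
top 52.01680933199183 317.97797035660454 241.9022033067037 [-0.08313454  0.          0.          0.          0.        ] [[ 0.0122227   0.99827257 -0.05746725  0.48030521]
 [-0.99988581  0.01169127 -0.00957464  0.01704438]
 [-0.00888623  0.05757772  0.99830148  1.16692711]
 [ 0.          0.          0.          1.        ]]
```

View pics/side0.png

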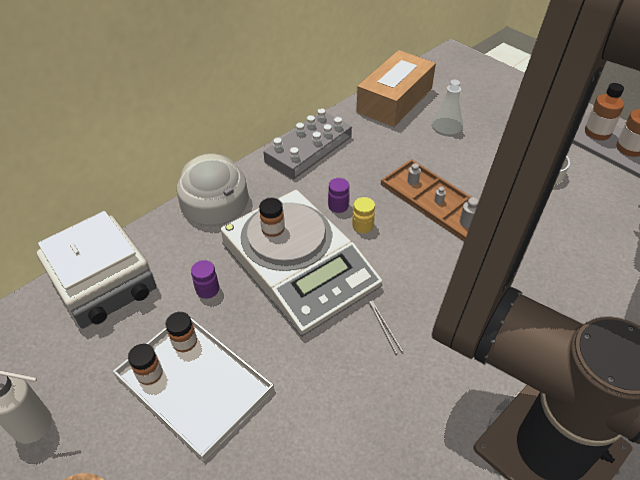

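View pics/top0.png

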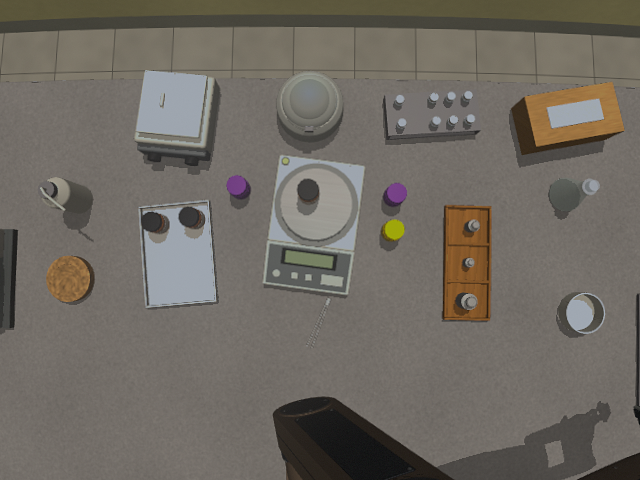

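Side view: the amber jar stands on the pan at (271,217). Its look-alikes are purple (339,195) and (205,279) and yellow (364,214), and the spares stand in the tray at (145,363) and (181,332). In the top view the case has weights at (473,226), (469,262) and (469,301); the last looks largest. The zero key is at (331,281), and the tray is on the left.

```bash
cat > h.py <<'E'
from plant import *
import numpy as np, cv2
from scipy.optimize import least_squares
from scipy.spatial.transform import Rotation as R
def K(c):
    f=240/np.tan(np.radians(c["vfov"]/2)); return np.array([[f,0,c["cx"]],[0,f,c["cy"]],[0,0,1]])
def ray(c,p):
    u=cv2.undistortPoints(np.array([[p]],float),K(c),np.array(c["distortion"])).ravel()
    T=np.array(c["cam_to_world"]); return T[:3,3],T[:3,:3]@np.array([u[0],-u[1],-1])
def at_z(c,p,z):
    o,d=ray(c,p); return o+d*(z-o[2])/d[2]
def proj(c,X):
    T=np.array(c["cam_to_world"]); q=(np.asarray(X,float).reshape(-1,3)-T[:3,3])@T[:3,:3]; q=q*[1,-1,-1]
    return cv2.projectPoints(q,np.zeros(3),np.zeros(3),K(c),np.array(c["distortion"]))[0].reshape(-1,2)
def tri(cs,ps):
    f=lambda X: np.concatenate([proj(c,X)[0]-p for c,p in zip(cs,ps)])
    r=least_squares(f,[0.6,0,0.05]); return r.x,np.abs(r.fun).max()
E
python3 - <<'E'
from h import *
cs={n:read_camera(n) for n in ("side","top")}
Z=dict(balance=0,pan_center=.076,zero_key_top=.05,mode_key_top=.05,print_key_top=.05,power_key_top=.05,jar_center=.110,tray=0,spare_jar1_center=.038,case=0,big_weight_center=.041,mid_weight_center=.032,small_weight_center=.026)
for t,z in Z.items():
    for n in cs:
        for d in place_of(t,n)[:3]:
            if d["p"]>.2: print(t,n,round(d["p"],2),np.round(d["location"],1),np.round(at_z(cs[n],d["location"],z),4))
    a=[place_of(t,n) for n in cs]
    if all(a): print("   tri",*tri(cs.values(),[x[0]["location"] for x in a]))
E
```

```text
balance side 0.59 [301.4 267.5] [0.5788 0.0358 0.    ]
balance top 0.87 [315.8 229. ] [0.5782 0.0338 0.    ]
   tri [ 0.57904287  0.03454823 -0.00144164] 0.38561419818444165
pan_center side 0.69 [287.6 232. ] [0.6201 0.0332 0.076 ]
pan_center top 0.94 [314.9 201.4] [0.6336 0.0355 0.076 ]
   tri [0.63054084 0.03131337 0.06703814] 2.4815911650705402
zero_key_top side 0.75 [357.8 276.1] [ 0.4544 -0.0029  0.05  ]
zero_key_top top 0.75 [327.2 281.5] [0.455  0.0058 0.05  ]
zero_key_top top 0.43 [175.9 251.4] [0.519  0.3534 0.05  ]
   tri [0.45254395 0.00337363 0.05726103] 1.3963933713100118
mode_key_top side 0.62 [333.9 290.1] [0.4625 0.0551 0.05  ]
mode_key_top top 0.53 [305.5 275.7] [0.4675 0.0551 0.05  ]
mode_key_top top 0.32 [314.3 227. ] [0.5785 0.0366 0.05  ]
   tri [0.46596054 0.05380049 0.0456475 ] 0.7861898285740381
print_key_top side 0.51 [323.3 297.3] [0.4644 0.0817 0.05  ]
print_key_top top 0.44 [294.9 274. ] [0.4711 0.0792 0.05  ]
   tri [0.46970185 0.0784074  0.04175095] 0.6676383170077997
power_key_top side 0.56 [305.2 311.7] [0.4639 0.1292 0.05  ]
power_key_top top 0.45 [15
[... 1308 characters left out ...]
68.5 297.7] [ 0.4211 -0.3188  0.041 ]
big_weight_center top 0.22 [192.8 220.5] [0.5914 0.3185 0.041 ]
   tri [ 0.42083373 -0.32226921  0.02786343] 0.25643685640466174
mid_weight_center side 0.56 [305.6 311. ] [0.4741 0.1194 0.032 ]
mid_weight_center side 0.55 [417.7 174.3] [ 0.5773 -0.3356  0.032 ]
mid_weight_center side 0.52 [437.5 203.6] [ 0.483  -0.2918  0.032 ]
mid_weight_center top 0.55 [472.2 223.1] [ 0.5937 -0.3308  0.032 ]
   tri [ 0.86866923 -0.47689345 -0.97380779] 49.07686032706414
small_weight_center side 0.63 [438.6 192.9] [ 0.5065 -0.3267  0.026 ]
small_weight_center top 0.63 [469.4 263.3] [ 0.5002 -0.3255  0.026 ]
   tri [ 0.50158672 -0.32219911  0.03242869] 0.8610952145143642
```

```bash
python3 - <<'E'
from h import *
c=read_camera("side")["color"][:,:,::-1]; t=read_camera("top")["color"][:,:,::-1]
a=cv2.resize(c[180:340,210:400],(475,400),interpolation=2)
b=cv2.resize(t[145:305,255:385],(325,400),interpolation=2)
cv2.imwrite("pics/crop1.png",np.hstack([a,b]))
E
```

```text
(no output)
```

View pics/crop1.png

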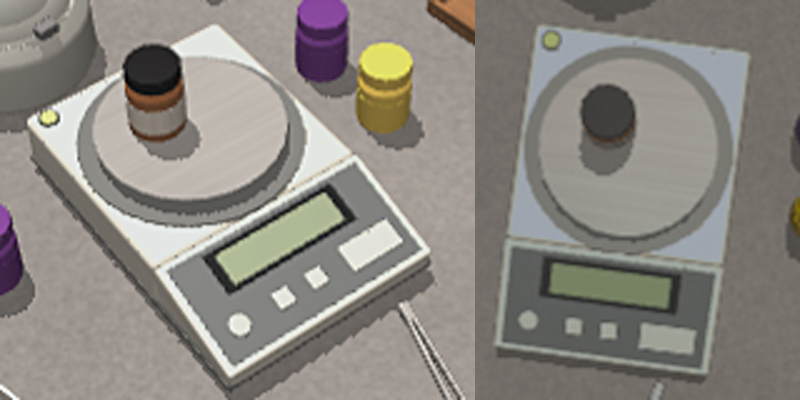

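```bash
python3 - <<'E'
from h import *
s=read_camera("side")["color"][:,:,::-1]; t=read_camera("top")["color"][:,:,::-1]
def up(i,x0,x1,y0,y1,k): return cv2.resize(i[y0:y1,x0:x1],None,fx=k,fy=k,interpolation=2)
a=up(s,105,285,310,460,3);cv2.imwrite("pics/tray_s.png",a)   # 540x450
b=up(t,130,230,190,315,4);cv2.imwrite("pics/tray_t.png",b)
c=up(t,435,500,200,325,4);d=up(s,375,475,150,250,5)
d=cv2.resize(d,(500,500));cv2.imwrite("pics/case.png",np.hstack([c,d]))
E
```

```text
(no output)
```

View pics/case.png

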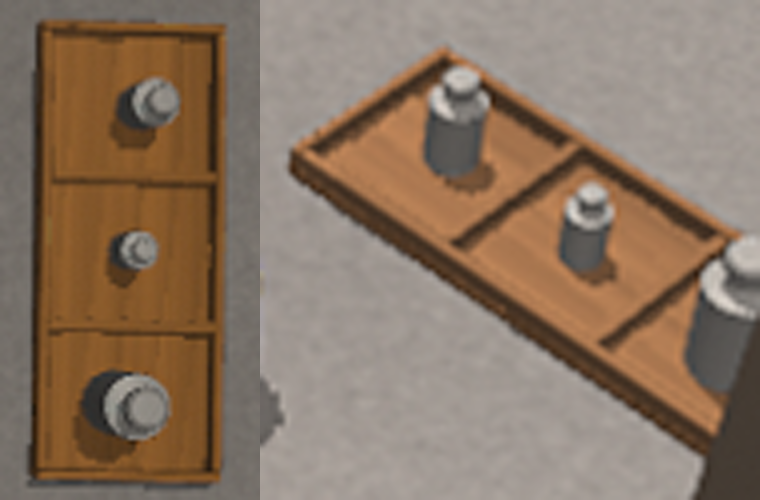

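View pics/tray_t.png

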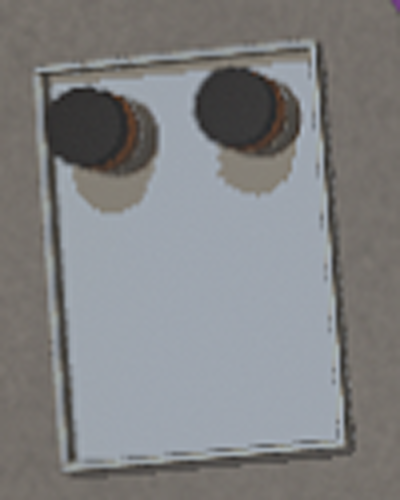

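View pics/tray_s.png

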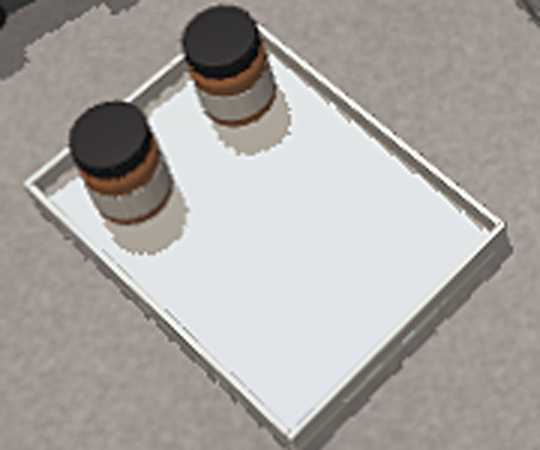

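```bash
python3 - <<'E'
from h import *
S=read_camera("side");T=read_camera("top")
def fit(obs,x0):
    def w(p,X):
        c,s=np.cos(p[2]),np.sin(p[2]); return np.array([p[0]+c*X[0]-s*X[1],p[1]+s*X[0]+c*X[1],X[2]])
    f=lambda p: np.concatenate([proj(c,w(p,X))[0]-q for c,X,q in obs])
    r=least_squares(f,x0); print(np.round(r.x,4),"deg",np.degrees(r.x[2]).round(2),"res",np.round(r.fun,1)); return lambda X:w(r.x,X)
def o(c,off,k,pts): return [(c,X,np.array(off)+np.array(q)/k) for X,q in pts]
B=[((.15,.1,.06),(66,25)),((.15,-.1,.06),(274,50)),((-.05,.1,.06),(33,238)),((-.05,-.1,.06),(248,264)),((-.15,-.1,.03),(233,373)),((-.15,.1,.03),(22,346))]
Bs=[((.15,.1,.06),(28,121)),((.15,-.1,.06),(215,26)),((-.05,.1,.06),(158,267)),((-.05,-.1,.06),(355,156)),((-.15,-.1,.03),(431,252)),((-.15,.1,.03),(230,377))]
b=fit(o(T,(255,145),2.5,B)+o(S,(210,180),2.5,Bs),[.58,.03,0])
fit(o(T,(255,145),2.5,B),[.58,.03,0])
fit(o(S,(210,180),2.5,Bs),[.58,.03,0])
key=tri([T,S],[(331.8,280.2),(358.4,278)]);print("key",key)
for z in (.05,.045): print(at_z(T,(331.8,280.2),z),at_z(S,(358.4,278),z))
P=[]
for c,n in((T,"top"),(S,"side")):
    m=trace("pan_center",n); 
    if m: print("panmask",n,m[0]["p"],m[0]["location"])
print("jar cap",tri([T,S],[(255+133/2.5,145+110/2.5),(210+152/2.5,180+58/2.5)]),at_z(T,(255+133/2.5,145+110/2.5),.144),at_z(S,(210+152/2.5,180+58/2.5),.144))
Tt=[((.12,.085,.022),(37,68)),((.12,-.085,.022),(314,40)),((-.12,-.085,.022),(347,448)),((-.12,.085,.022),(65,472))]
Ts=[((.12,.085,.022),(28,182)),((-.12,-.085,.022),(503,226)),((-.12,.085,.022),(291,440))]
t=fit(o(T,(130,190),4,Tt)+o(S,(105,310),3,[Ts[0],(Ts[1][0],Ts[1][1]),Ts[2]]),[.5,.37,0])
print("goal",t((-.05,0,.038)))
C=[((.135,.055,.018),(41,22)),((.135,-.055,.018),(226,26)),((-.135,-.055,.018),(220,480)),((-.135,.055,.018),(34,476))]
c=fit(o(T,(435,200),4,C),[.5,-.32,0])
print("big",at_z(T,(471.2,302),.076),at_z(T,(469.2,301.8),.056))
E
```

```text
[ 0.5829  0.037  -0.1192] deg -6.83 res [-2.1 -0.8  1.6  0.4 -1.   0.6  1.   1.8  0.5  1.7 -1.   1.  -2.6 -1.6
  0.2 -3.  -1.9  0.6  0.5 -2.   1.  -0.7  0.2  0.5]
[ 0.5848  0.0367 -0.1174] deg -6.73 res [-2.1 -1.5  1.6 -0.5 -0.8 -0.1  1.1  0.9  0.8  0.8 -0.7  0.3]
[ 0.5808  0.0378 -0.1211] deg -6.94 res [-2.2 -1.   0.8 -2.4 -1.5  1.4  1.  -1.2  1.5  0.2  0.5  1.4]
key (array([ 0.45669408, -0.00591931,  0.03919929]), np.float64(0.6110271067460076))
[ 0.45808169 -0.00461277  0.05      ] [ 4.50263320e-01 -3.17119424e-04  5.00000000e-02]
[ 0.45798221 -0.00470972  0.045     ] [ 0.45284029 -0.00330461  0.045     ]
panmask top 0.93 [318.7, 206.1]
panmask side 0.76 [291.5, 235.3]
jar cap (array([0.64887166, 0.0480486 , 0.14840019]), np.float64(0.34404762518397547)) [0.65014671 0.04873397 0.144     ] [0.65195407 0.04493318 0.144     ]
[0.5134 0.3581 0.0987] deg 5.65 res [-0.3 -0.1  0.9  0.4  0.2  0.3 -0.6  0.2 -1.7 -0.1  1.4 -0.6 -0.3 -0. ]
goal [0.46364908 0.35313269 0.038     ]
[ 0.5023 -0.3241 -0.0169] deg -0.97 res [ 0.1 -1.  -0.2 -0.5  0.   0.7  0.   0.7]
big [ 0.41340881 -0.31440201  0.076     ] [ 0.41260433 -0.31589277  0.056     ]
```

```bash
python3 - <<'E'
import plant
print([n for n in dir(plant) if not n.startswith("__")]); print(getattr(plant,"tip_extent",None))
from h import *
S=read_camera("side");T=read_camera("top")
p=[(255+(628-475)/2.5,145+146/2.5),(286.6,231.2)]
print("pan",tri([T,S],p),at_z(T,p[0],.076),at_z(S,p[1],.076))
for pc in [(.6335,.0317),(.6332,.0322)]:
    th=np.linspace(0,2*np.pi,72); 
    X=np.c_[pc[0]+.08*np.cos(th),pc[1]+.08*np.sin(th),0*th+.076]
    for c,n in((T,"top"),(S,"side")):
        im=c["color"][:,:,::-1].copy(); im=cv2.resize(im,None,fx=3,fy=3)
        for q in proj(c,X): cv2.circle(im,tuple(int(v) for v in (q+.5)*3),1,(0,0,255),-1)
        jr=np.c_[.6495+.024*np.cos(th),.0475+.024*np.sin(th),0*th+.076]
        for q in proj(c,jr): cv2.circle(im,tuple(int(v) for v in (q+.5)*3),1,(0,255,0),-1)
        jr=np.c_[.6495+.023*np.cos(th),.0475+.023*np.sin(th),0*th+.144]
        for q in proj(c,jr): cv2.circle(im,tuple(int(v) for v in (q+.5)*3),1,(255,255,0),-1)
        c["v"]=im
    break
cv2.imwrite("pics/ov.png",np.hstack([T["v"][450:930,780:1160],S["v"][540:1020,630:1050]]))
print(get_state()["time"])
E
```

```text
['Unreachable', 'get_state', 'place_of', 'read_camera', 'sign_off', 'tip_extent', 'trace']
0.017
pan (array([0.62844199, 0.03115256, 0.07058401]), np.float64(0.8373530782297394)) [0.62916578 0.03252988 0.076     ] [0.62316383 0.03316061 0.076     ]
3.3
```

View pics/ov.png

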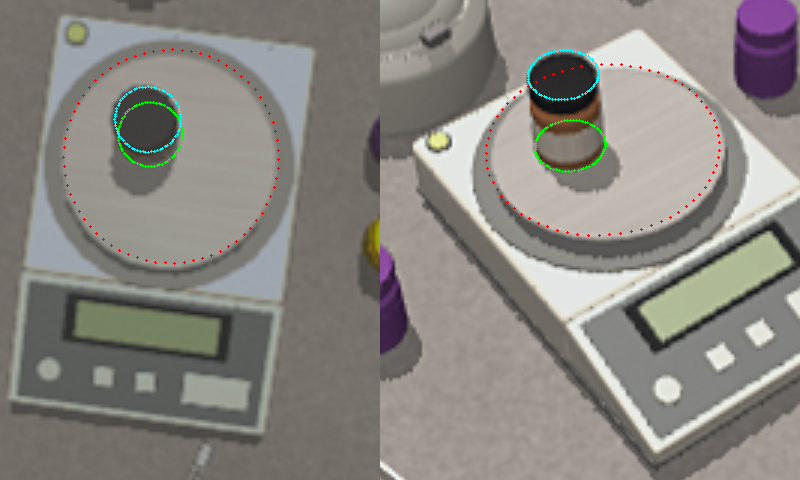

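Jar at (.648,.047), pan centre (.628,.0325), zero key (.457,-.005,~.042), tray spot (.464,.353), big weight (.413,-.315). The heights agree with the description. First I square the tool, then go over the jar.

```bash
python3 -m crank '[[-1,0,0,0,0,0,6.7],[-1,0,0,0,0,0,6.7],[-1,0,0,0,0,0,6.7],[-1,2.5,-4.2,0,0,0,0],[-1,2.5,-4.2,0,0,0,0]]' 40; python3 -c "
from h import *
s=get_state();print(R.from_quat(s['tcp_rot']).as_matrix().round(4),s['qpos'].round(3))"
```

```text
time: 3.8
eef_pos: [0.2818, -0.5496, 0.2229]
tcp_rot: [1.0, -0.001, 0.0, -0.0]
contact_force: [0.0, 0.3, -0.0]
opening: 0.996
[[ 1.0e+00 -2.8e-03  2.0e-04]
 [-2.8e-03 -1.0e+00  4.0e-04]
 [ 2.0e-04 -4.0e-04 -1.0e+00]] [-1.261  0.162  1.724  0.     1.256  0.312]
```

```bash
python3 -m crank '[[-1,2.6,-4.2,0,0,0,0],[-1,2.6,-4.2,0,0,0,0],[-1,2.6,-4.2,0,0,0,0],[-1,2.6,-4.2,0,0,0,0],[-1,2.6,-4.2,0,0,0,0]]' 40; python3 -m crank '[[-1,2.6,-4.2,0,0,0,0],[-1,2.6,-4.2,0,0,0,0],[-1,2.6,-4.2,0,0,0,0],[-1,2.6,-4.2,0,0,0,0],[-1,2.6,-4.2,0,0,0,0]]'; python3 -m crank '[[-1,2.6,-4.2,0,0,0,0],[-1,2.6,-4.2,0,0,0,0],[-1,2.6,-4.2,0,0,0,0],[-1,2.6,-4.2,0,0,0,0],[-1,0,0,0,0,0,0]]';  python3 -c "
from h import *
s=get_state();print(s['eef_pos'],s['qpos'].round(3))"
```

```text
time: 4.3
eef_pos: [0.4127, -0.3381, 0.2236]
tcp_rot: [1.0, -0.0, 0.0, 0.0]
contact_force: [1.1, -0.0, 0.2]
opening: 1.003
time: 4.8
eef_pos: [0.5428, -0.128, 0.2238]
tcp_rot: [1.0, 0.0, 0.0, 0.0]
contact_force: [1.5, -0.8, -0.7]
opening: 1.002
time: 5.3
eef_pos: [0.6478, 0.0432, 0.223]
tcp_rot: [1.0, 0.003, 0.0, -0.001]
contact_force: [-0.6, -1.2, -0.2]
opening: 1.0
[0.64775484 0.04321151 0.22303654] [-0.09   0.23   1.645  0.002  1.266  1.474]
```

```bash
python3 -m crank '[[-1,0,-0.35,3,0,0,0],[-1,0,0,3,0,0,0],[-1,0,0,0,0,0,0]]' ; python3 - <<'E'
from h import *
S=read_camera("side")["color"][:,:,::-1];T=read_camera("top")["color"][:,:,::-1]
cv2.imwrite("pics/d.png",np.hstack([cv2.resize(S[130:290,200:360],(400,400)),cv2.resize(T[110:270,230:390],(400,400))]))
E
```

```text
time: 5.6
eef_pos: [0.6424, 0.0416, 0.1578]
tcp_rot: [1.0, 0.0, -0.005, -0.0]
contact_force: [-0.7, 0.1, -1.0]
opening: 0.997
```

View pics/d.png

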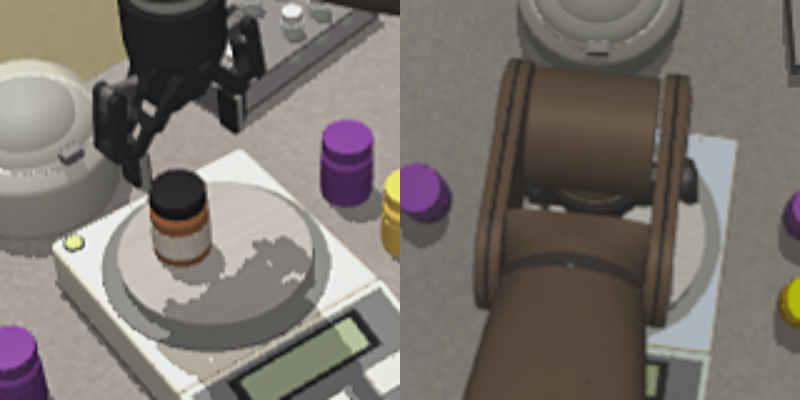

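```bash
python3 -m crank '[[-1,0,0,0,0,0,0]]' ; python3 - <<'E'
from h import *
s=get_state();print(s['eef_pos'],s['tcp_rot'],s['dq'].round(3))
for n in("side","top"):
    c=read_camera(n); print(n,proj(c,[s['eef_pos'],[.648,.047,.144],[.648,.047,.076]]))
E
```

```text
time: 5.8
eef_pos: [0.6472, 0.041, 0.1657]
tcp_rot: [1.0, -0.0, 0.002, 0.0]
contact_force: [0.2, -0.4, 1.9]
opening: 1.002
[0.64715573 0.04104856 0.16568586] [ 9.99998413e-01 -2.82474421e-04  1.74711966e-03  2.03205312e-04] [ 0.    -0.009 -0.01  -0.    -0.002 -0.002]
side [[273.14989677 195.52016823]
 [271.30280563 204.72403365]
 [273.56461179 228.25946681]]
top [[311.61739101 188.74144439]
 [309.01205896 190.02158198]
 [309.83466364 194.96880677]]
```

```bash
for i in 1 2 3; do python3 -m crank '[[-1,0,0,0,0,0,0]]' | grep eef; done
```

```text
eef_pos: [0.6469, 0.0413, 0.1652]
eef_pos: [0.6464, 0.0415, 0.1644]
eef_pos: [0.6462, 0.0416, 0.1638]
```

```bash
python3 -m crank '[[-1,0.1,-0.5,2,0,0,0],[-1,0,0,0,0,0,0],[-1,0,0,0,0,0,0]]'; python3 -m crank '[[-1,0,0,0,0,0,0],[-1,0,0,0,0,0,0]]'
```

```text
time: 6.5
eef_pos: [0.6465, 0.0467, 0.1428]
tcp_rot: [1.0, 0.0, -0.001, -0.0]
contact_force: [-0.2, -0.3, 0.2]
opening: 1.002
time: 6.7
eef_pos: [0.6475, 0.0465, 0.1443]
tcp_rot: [1.0, -0.0, 0.001, 0.0]
contact_force: [-1.1, 0.2, 0.3]
opening: 1.0
```

```bash
python3 -m crank '[[-1,0,0,2,0,0,0],[-1,0,0,1.5,0,0,0],[-1,0,0,0,0,0,0],[-1,0,0,0,0,0,0]]'; python3 -m crank '[[0,0,0,0,0,0,0],[0.2,0,0,0,0,0,0],[0.5,0,0,0,0,0,0],[1,0,0,0,0,0,0],[1,0,0,0,0,0,0]]' 40; python3 -m crank '[[1,0,0,0,0,0,0],[1,0,0,0,0,0,0],[1,0,0,0,0,0,0]]'
```

```text
time: 7.1
eef_pos: [0.6467, 0.0466, 0.1079]
tcp_rot: [1.0, -0.0, -0.001, -0.0]
contact_force: [0.4, 0.2, 0.6]
opening: 0.998
time: 7.6
eef_pos: [0.6479, 0.0467, 0.1097]
tcp_rot: [1.0, -0.0, 0.001, 0.0]
contact_force: [1.1, 0.2, 4.1]
opening: 0.523
time: 7.9
eef_pos: [0.648, 0.0467, 0.1097]
tcp_rot: [1.0, 0.0, 0.001, 0.0]
contact_force: [0.7, 0.7, 5.4]
opening: 0.521
```

```bash
python3 -m crank '[[1,0,0,-1,0,0,0],[1,0,0,-2.5,0,0,0],[1,0,0,-3,0,0,0],[1,0,0,-3,0,0,0],[1,0,0,0,0,0,0]]';python3 -m crank '[[1,0,0,0,0,0,0]]'; python3 - <<'E'
from h import *
S=read_camera("side")["color"][:,:,::-1]
cv2.imwrite("pics/e.png",cv2.resize(S[100:300,180:380],(500,500)))
E
```

```text
time: 8.4
eef_pos: [0.6493, 0.0463, 0.2087]
tcp_rot: [1.0, 0.0, 0.004, 0.0]
contact_force: [1.1, -0.2, -0.4]
opening: 0.525
time: 8.5
eef_pos: [0.6467, 0.0466, 0.2031]
tcp_rot: [1.0, -0.0, -0.0, 0.0]
contact_force: [-0.2, -0.4, -2.4]
opening: 0.519
```

View pics/e.png

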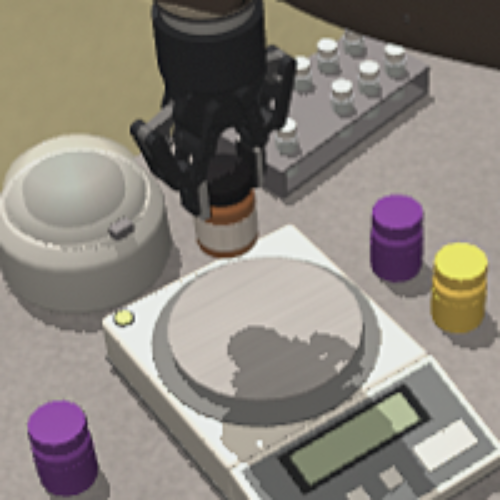

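The jar is held upright at crop (228,215) and the pan is clear. Next is the carry to the tray.

```bash
python3 -m crank '[[1,-1.2,-2,0,0,0,0],[1,-2.3,-3.8,0,0,0,0],[1,-2.3,-3.8,0,0,0,0],[1,-2.3,-3.8,0,0,0,0],[1,-2.3,-3.8,0,0,0,0]]';python3 -m crank '[[1,-2.3,-3.8,0,0,0,0],[1,-2.3,-3.8,0,0,0,0],[1,-2.3,-3.8,0,0,0,0],[1,-1.2,-2,0,0,0,0],[1,0,0,0,0,0,0]]'; python3 -m crank '[[1,0,0,0,0,0,0],[1,0,0,0,0,0,0]]'; python3 -c "
from h import *
s=get_state();print(s['eef_pos'],s['qpos'].round(3))"
```

```text
time: 9.05
eef_pos: [0.5404, 0.2195, 0.2002]
tcp_rot: [1.0, -0.0, -0.003, 0.001]
contact_force: [-0.1, -0.3, -0.4]
opening: 0.523
time: 9.55
eef_pos: [0.4588, 0.3543, 0.2004]
tcp_rot: [1.0, 0.002, -0.002, 0.001]
contact_force: [0.2, -0.8, -1.2]
opening: 0.525
time: 9.75
eef_pos: [0.4621, 0.3515, 0.202]
tcp_rot: [1.0, -0.001, -0.001, 0.001]
contact_force: [0.6, -0.0, -0.6]
opening: 0.523
[0.46205326 0.35147357 0.20197079] [ 4.760e-01  1.000e-01  1.833e+00 -1.000e-03  1.211e+00  2.048e+00]
```

```bash
python3 -m crank '[[1,0,0,3,0,0,0],[1,0,0,4,0,0,0],[1,0,0,3.5,0,0,0],[1,0,0,2.5,0,0,0],[1,0,0,1.5,0,0,0]]';python3 -m crank '[[1,0,0,0.7,0,0,0],[1,0,0,0.2,0,0,0],[1,0,0,0,0,0,0],[1,0,0,0,0,0,0]]'; python3 -m crank '[[1,0,0,0,0,0,0],[1,0,0,0,0,0,0]]'
```

```text
time: 10.25
eef_pos: [0.4612, 0.3505, 0.0552]
tcp_rot: [1.0, -0.001, -0.002, 0.001]
contact_force: [-0.1, 0.3, -1.3]
opening: 0.52
time: 10.65
eef_pos: [0.4632, 0.3532, 0.051]
tcp_rot: [1.0, -0.0, 0.001, -0.001]
contact_force: [-0.8, 0.5, -0.3]
opening: 0.518
time: 10.85
eef_pos: [0.4624, 0.353, 0.0503]
tcp_rot: [1.0, 0.0, 0.001, -0.0]
contact_force: [-0.4, -0.8, -0.5]
opening: 0.523
```

```bash
python3 -m crank '[[1,0,0,0.6,0,0,0],[1,0,0,0.3,0,0,0],[1,0,0,0,0,0,0],[1,0,0,0,0,0,0]]'; python3 -m crank '[[1,0,0,0.15,0,0,0],[1,0,0,0,0,0,0],[1,0,0,0,0,0,0]]'
```

```text
time: 11.25
eef_pos: [0.4617, 0.3525, 0.0399]
tcp_rot: [1.0, -0.0, -0.0, 0.0]
contact_force: [-0.8, -0.9, -0.3]
opening: 0.518
time: 11.55
eef_pos: [0.462, 0.3526, 0.0389]
tcp_rot: [1.0, -0.0, -0.0, -0.0]
contact_force: [-0.8, 0.2, -1.3]
opening: 0.522
```

```bash
python3 -m crank '[[1,0,0,0.15,0,0,0],[1,0,0,0,0,0,0],[1,0,0,0,0,0,0]]'; python3 -m crank '[[0.4,0,0,0,0,0,0],[0,0,0,0,0,0,0],[-0.5,0,0,0,0,0,0],[-1,0,0,0,0,0,0],[-1,0,0,0,0,0,0]]';python3 -m crank '[[-1,0,0,0,0,0,0],[-1,0,0,-1,0,0,0],[-1,0,0,-3,0,0,0],[-1,0,0,-4,0,0,0],[-1,0,0,-4,0,0,0]]'; python3 - <<'E'
from h import *
S=read_camera("side")["color"][:,:,::-1]
cv2.imwrite("pics/f.png",cv2.resize(S[260:480,90:310],(500,500)))
E
```

```text
time: 11.85
eef_pos: [0.4623, 0.3528, 0.0377]
tcp_rot: [1.0, 0.0, 0.0, -0.0]
contact_force: [-1.0, -0.1, 1.0]
opening: 0.524
time: 12.35
eef_pos: [0.4618, 0.3525, 0.0371]
tcp_rot: [1.0, -0.0, -0.0, 0.0]
contact_force: [0.3, -1.1, 0.5]
opening: 0.99
time: 12.85
eef_pos: [0.4616, 0.3524, 0.1589]
tcp_rot: [1.0, 0.0, -0.0, 0.0]
contact_force: [0.6, 0.0, 0.8]
opening: 1.003
```

View pics/f.png

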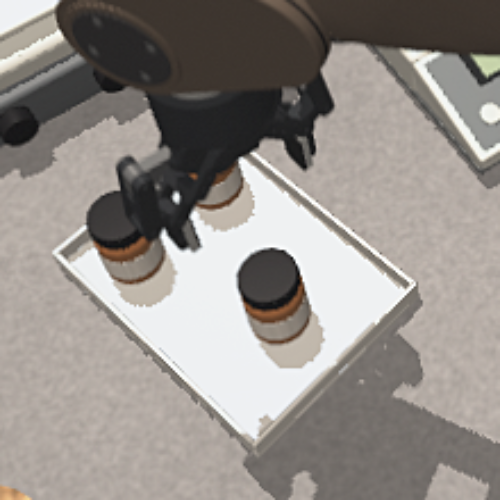

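```bash
python3 -m crank '[[-1,0,1,-4,0,0,0],[0,0,4.4,0,0,0,0],[1,0,4.4,0,0,0,0],[1,0,4.4,0,0,0,0],[1,0,4.4,0,0,0,0]]';python3 -m crank '[[1,0,4.4,0,0,0,0],[1,0,4.4,0,0,0,0],[1,0,4.4,0,0,0,0],[1,-0.9,3.9,0,0,0,0],[1,0,0,0,0,0,6.8]]'; python3 -m crank '[[1,0,0,2,0,0,0],[1,0,0,4,0,0,0],[1,0,0,0,0,0,0],[1,0,0,0,0,0,0],[1,0,0,0,0,0,0]]'; python3 - <<'E'
from h import *
s=get_state();print(s['eef_pos'],s['qpos'].round(3))
a=read_camera("side");S=a["color"][:,:,::-1]
print(proj(a,[s['eef_pos']+[0,0,-.017]]), proj(a,[[.456,-.005,.042]]))
cv2.imwrite("pics/g.png",cv2.resize(S[180:340,280:440],(600,600)))
a=read_camera("top");cv2.imwrite("pics/g2.png",cv2.resize(a["color"][170:350,230:410,::-1],(600,600)))
E
```

```text
time: 13.4
eef_pos: [0.4618, 0.1652, 0.1981]
tcp_rot: [1.0, 0.0, 0.001, -0.0]
contact_force: [-0.2, 0.1, -0.1]
opening: 0.327
time: 13.9
eef_pos: [0.4526, -0.0082, 0.1981]
tcp_rot: [0.998, -0.063, 0.001, 0.001]
contact_force: [-0.2, 0.8, -0.1]
opening: -0.003
time: 14.4
eef_pos: [0.4543, -0.0045, 0.1394]
tcp_rot: [0.998, -0.059, 0.002, 0.0]
contact_force: [-0.6, 0.6, -0.1]
opening: 0.001
[ 0.45430063 -0.00453446  0.13944755] [-0.234 -0.127  2.178  0.     1.087  1.455]
[[360.02823271 251.66450429]] [[357.7783005  277.56550907]]
```

View pics/g.png

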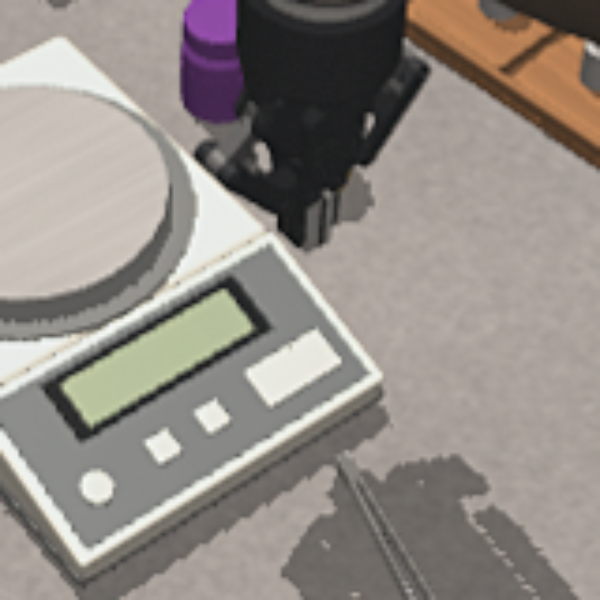

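```bash
python3 -m crank '[[1,-0.2,0,2,0,0,0],[1,0,0,2,0,0,0],[1,0,0,1.6,0,0,0],[1,0,0,0,0,0,0],[1,0,0,0,0,0,0]]'; python3 - <<'E'
from h import *
s=get_state();print(s['eef_pos'],s['contact_force'])
a=read_camera("side");S=a["color"][:,:,::-1]
print(proj(a,[s['eef_pos']+[0,0,-.017]]), proj(a,[[.456,-.005,.042]]))
cv2.imwrite("pics/g3.png",cv2.resize(S[200:320,300:420],(600,600)))
E
```

```text
time: 15.0
eef_pos: [0.4518, -0.0042, 0.0824]
tcp_rot: [0.998, -0.059, 0.001, 0.0]
contact_force: [0.2, -0.3, -0.6]
opening: 0.001
[ 0.45176574 -0.0042134   0.08241191] [ 0.24247361 -0.27396364 -0.5553063 ]
[[359.56327415 271.57052307]] [[357.7783005  277.56550907]]
```

View pics/g3.png

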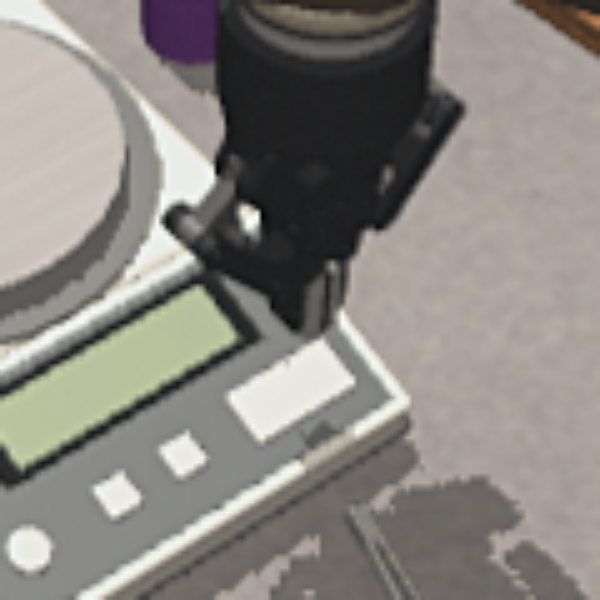

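```bash
python3 -m crank '[[1,-0.1,0,0.6,0,0,0],[1,0,0,0.6,0,0,0],[1,0,0,0,0,0,0],[1,0,0,0,0,0,0]]' ;python3 -m crank '[[1,0,0,0.3,0,0,0],[1,0,0,0,0,0,0],[1,0,0,0,0,0,0]]'
```

```text
time: 15.45
eef_pos: [0.4498, -0.004, 0.0691]
tcp_rot: [0.998, -0.059, -0.0, -0.0]
contact_force: [0.7, 0.5, 0.4]
opening: 0.002
time: 15.75
eef_pos: [0.45, -0.004, 0.0663]
tcp_rot: [0.998, -0.059, -0.0, -0.0]
contact_force: [-0.2, -0.1, 0.1]
opening: 0.0
```

```bash
for i in 1 2 3; do python3 -m crank '[[1,0,0,0.15,0,0,0],[1,0,0,0,0,0,0]]' |egrep "eef|force"; done; python3 - <<'E'
from h import *
a=read_camera("side");S=a["color"][:,:,::-1]
cv2.imwrite("pics/g4.png",cv2.resize(S[220:310,310:400],(600,600)))
E
```

```text
eef_pos: [0.4499, -0.004, 0.0647]
contact_force: [0.7, -0.3, -0.0]
eef_pos: [0.4499, -0.004, 0.0631]
contact_force: [0.0, -1.1, -0.4]
eef_pos: [0.4499, -0.004, 0.0616]
contact_force: [0.0, 0.1, 0.2]
```

View pics/g4.png

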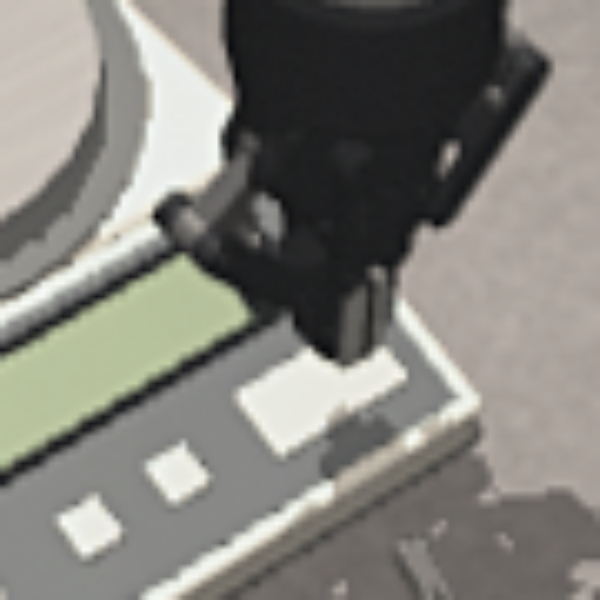

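```bash
for i in 1 2 3; do python3 -m crank '[[1,0,0,0.1,0,0,0],[1,0,0,0,0,0,0]]' |egrep "eef|force"; done
```

```text
eef_pos: [0.4499, -0.004, 0.0607]
contact_force: [-0.8, -0.1, -0.8]
eef_pos: [0.4499, -0.004, 0.0597]
contact_force: [-0.1, -0.1, 0.6]
eef_pos: [0.4499, -0.004, 0.0587]
contact_force: [0.4, -0.4, 0.4]
```

```bash
for i in 1 2; do python3 -m crank '[[1,0,0,0.08,0,0,0],[1,0,0,0,0,0,0]]' |egrep "eef|force"; done
```

```text
eef_pos: [0.4499, -0.004, 0.0579]
contact_force: [-0.3, 0.2, 0.4]
eef_pos: [0.45, -0.004, 0.0571]
contact_force: [0.0, -0.6, -0.5]
```

```bash
for i in 1 2 3; do python3 -m crank '[[1,0,0,0.08,0,0,0],[1,0,0,0,0,0,0]]' |egrep "eef|force"; done
```

```text
eef_pos: [0.4499, -0.004, 0.0563]
contact_force: [1.1, 0.2, 0.9]
eef_pos: [0.45, -0.004, 0.0555]
contact_force: [-0.5, -0.5, -0.5]
eef_pos: [0.4499, -0.004, 0.0547]
contact_force: [-0.2, -0.1, -1.2]
```

```bash
for i in 1 2; do python3 -m crank '[[1,0,0,0.08,0,0,0],[1,0,0,0,0,0,0]]' |egrep "eef|force"; done
```

```text
eef_pos: [0.4499, -0.004, 0.0539]
contact_force: [0.4, 0.1, 0.3]
eef_pos: [0.4499, -0.004, 0.0531]
contact_force: [-0.3, 0.3, 0.1]
```

```bash
for i in 1 2 3; do python3 -m crank '[[1,0,0,0.08,0,0,0],[1,0,0,0,0,0,0]]' |egrep "eef|force"; done; python3 - <<'E'
from h import *
a=read_camera("side");S=a["color"][:,:,::-1]
cv2.imwrite("pics/g5.png",cv2.resize(S[220:310,310:400],(600,600)))
E
```

```text
eef_pos: [0.4499, -0.004, 0.0523]
contact_force: [-0.5, -1.0, 0.6]
eef_pos: [0.4499, -0.004, 0.0515]
contact_force: [-0.6, -0.2, 0.0]
eef_pos: [0.45, -0.004, 0.0507]
contact_force: [-0.2, -0.5, -0.9]
```

View pics/g5.png

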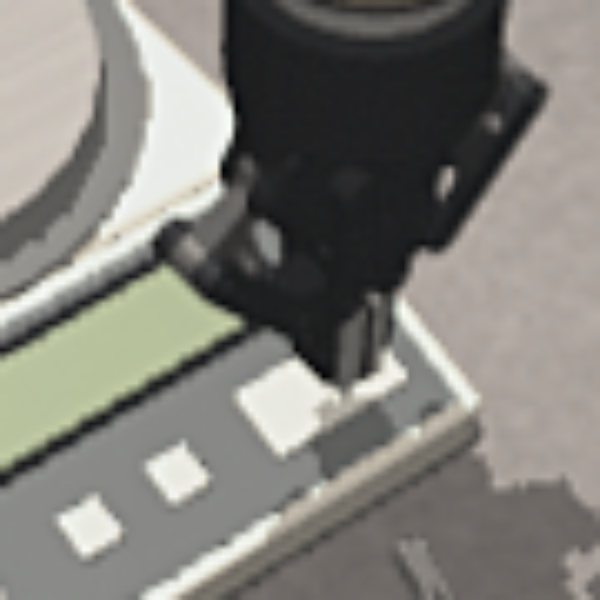

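```bash
for i in 1 2 3; do python3 -m crank '[[1,0,0,0.06,0,0,0],[1,0,0,0,0,0,0]]' |egrep "eef|force"; done
```

```text
eef_pos: [0.45, -0.004, 0.0502]
contact_force: [-0.8, -0.1, -0.4]
eef_pos: [0.45, -0.004, 0.0496]
contact_force: [-0.2, 0.0, -0.1]
eef_pos: [0.45, -0.004, 0.0489]
contact_force: [1.3, -0.4, -0.1]
```

```bash
for i in 1 2 ; do python3 -m crank '[[1,0,0,0.06,0,0,0],[1,0,0,0,0,0,0]]' |egrep "eef|force"; done
```

```text
eef_pos: [0.45, -0.004, 0.0483]
contact_force: [-0.2, -0.3, 0.5]
eef_pos: [0.45, -0.004, 0.0478]
contact_force: [-0.4, 0.5, -0.1]
```

```bash
for i in 1 2 ; do python3 -m crank '[[1,0,0,0.06,0,0,0],[1,0,0,0,0,0,0]]' |egrep "time|eef|force"; done
```

```text
time: 20.25
eef_pos: [0.45, -0.004, 0.0472]
contact_force: [0.1, -0.5, -0.4]
time: 20.45
eef_pos: [0.45, -0.004, 0.0465]
contact_force: [-0.0, -0.3, -0.0]
```

```bash
for i in 1 2 ; do python3 -m crank '[[1,0,0,0.06,0,0,0],[1,0,0,0,0,0,0]]' |egrep "eef|force"; done
```

```text
eef_pos: [0.45, -0.004, 0.0459]
contact_force: [0.2, 0.9, -0.1]
eef_pos: [0.4499, -0.004, 0.0453]
contact_force: [0.4, 0.6, 0.4]
```

```bash
python3 - <<'E'
from h import *
a=read_camera("side");S=a["color"][:,:,::-1]
cv2.imwrite("pics/g6.png",cv2.resize(S[220:310,310:400],(600,600)))
E
```

```text
(no output)
```

View pics/g6.png

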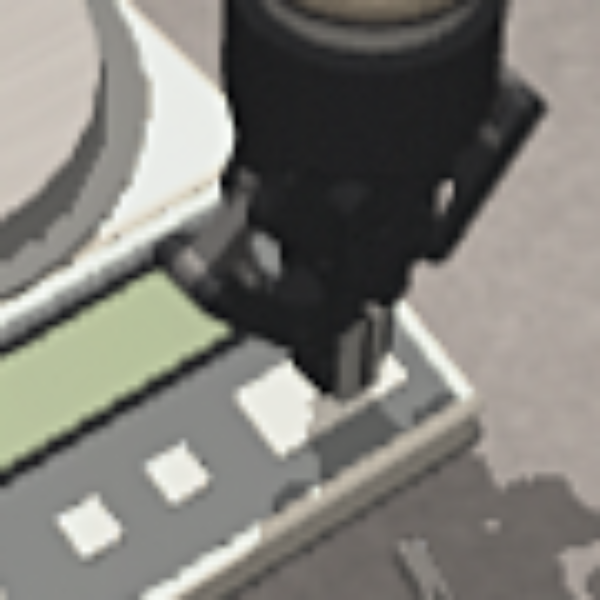

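```bash
for i in 1 2 3; do python3 -m crank '[[1,0,0,0.06,0,0,0],[1,0,0,0,0,0,0]]' |egrep "eef|force"; done
```

```text
eef_pos: [0.45, -0.004, 0.0448]
contact_force: [0.2, 0.1, -0.3]
eef_pos: [0.45, -0.004, 0.0442]
contact_force: [-0.2, 0.4, 0.0]
eef_pos: [0.4499, -0.004, 0.0435]
contact_force: [-1.1, -0.1, -0.2]
```

```bash
for i in 1 2 ; do python3 -m crank '[[1,0,0,0.06,0,0,0],[1,0,0,0,0,0,0]]' |egrep "eef|force"; done
```

```text
eef_pos: [0.45, -0.004, 0.043]
contact_force: [0.1, 0.5, -0.7]
eef_pos: [0.4499, -0.004, 0.0423]
contact_force: [-0.4, 0.4, 1.1]
```

```bash
python3 - <<'E'
from h import *
a=read_camera("side");S=a["color"][:,:,::-1]
im=cv2.resize(S[220:310,310:400],(800,600)[:1]*2 if 0 else (600,600))
s=get_state();e=s["eef_pos"];Rm=R.from_quat(s["tcp_rot"]).as_matrix()
for ext,col in((.017,(0,0,255)),(.008,(0,255,0)),(0,(255,0,0))):
  for dx in(-.011,.011):
    for dy in (-.012,0,.012):
      q=proj(a,[e+Rm@[dx,dy,ext]])[0]; cv2.circle(im,tuple(int(v) for v in (q+.5-[310,220])*6.667),4,col,-1)
cv2.imwrite("pics/g7.png",im)
E
```

```text
(no output)
```

View pics/g7.png

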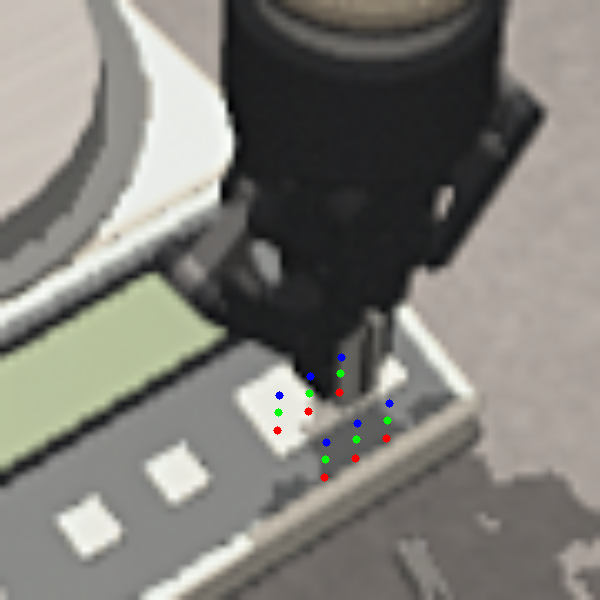

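```bash
for i in 1 2 3 4; do python3 -m crank '[[1,0,0,0.06,0,0,0],[1,0,0,0,0,0,0]]' |egrep "eef|force"; done
```

```text
eef_pos: [0.45, -0.004, 0.0418]
contact_force: [-0.4, 0.2, -0.9]
eef_pos: [0.4499, -0.004, 0.0411]
contact_force: [-0.7, -0.3, 0.8]
eef_pos: [0.45, -0.004, 0.0406]
contact_force: [-0.2, 0.3, -0.2]
eef_pos: [0.4499, -0.004, 0.0399]
contact_force: [-0.8, 0.7, 0.9]
```

```bash
for i in 1 2 ; do python3 -m crank '[[1,0,0,0.06,0,0,0],[1,0,0,0,0,0,0]]' |egrep "eef|force"; done
```

```text
eef_pos: [0.4499, -0.004, 0.0393]
contact_force: [-0.0, 0.5, -0.2]
eef_pos: [0.45, -0.004, 0.0388]
contact_force: [-0.2, -0.1, -0.1]
```

```bash
python3 - <<'E'
from h import *
a=read_camera("side");S=a["color"][:,:,::-1]
cv2.imwrite("pics/g8.png",cv2.resize(S[250:300,330:390],(720,600),interpolation=cv2.INTER_CUBIC))
print(get_state()['time'])
E
```

```text
23.2
```

View pics/g8.png

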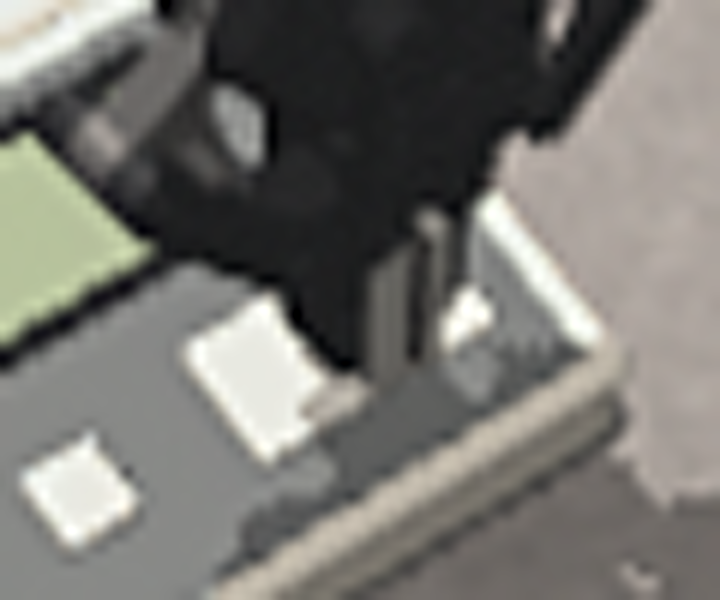

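```bash
python3 - <<'E'
from h import *
a=read_camera("side")
for z in(.025,.03,.035,.04,.045,.05): print(z,at_z(a,(363.5,282.5),z))
for n,p in dict(keyL=(185,355),keyB=(270,460),keyT=(270,295),keyR=(490,312)).items():
    print(n,at_z(a,(330+p[0]/12,250+p[1]/12),.042))
E
```

```text
0.025 [ 0.44810977 -0.01434161  0.025     ]
0.03 [ 0.44561357 -0.01135902  0.03      ]
0.035 [ 0.44311738 -0.00837643  0.035     ]
0.04 [ 0.44062118 -0.00539384  0.04      ]
0.045 [ 0.43812498 -0.00241125  0.045     ]
0.05 [0.43562879 0.00057134 0.05      ]
keyL [0.46945285 0.01622322 0.042     ]
keyB [0.44463678 0.02166292 0.042     ]
keyT [ 0.46852716 -0.00288254  0.042     ]
keyR [ 0.44072549 -0.02649727  0.042     ]
```

```bash
for i in 1 2 3 4; do python3 -m crank '[[1,0,0,0.06,0,0,0],[1,0,0,0,0,0,0]]' |egrep "eef|force"; done
```

```text
eef_pos: [0.45, -0.004, 0.0382]
contact_force: [0.3, -0.3, -0.5]
eef_pos: [0.4499, -0.004, 0.0375]
contact_force: [-0.7, 1.1, 1.0]
eef_pos: [0.4499, -0.004, 0.0369]
contact_force: [0.1, -0.1, -0.4]
eef_pos: [0.4499, -0.004, 0.0363]
contact_force: [0.1, 0.3, -0.0]
```

```bash
for i in 1 2 3 ; do python3 -m crank '[[1,0,0,0.06,0,0,0],[1,0,0,0,0,0,0]]' |egrep "eef|force"; done
```

```text
eef_pos: [0.4499, -0.004, 0.0357]
contact_force: [0.0, 0.0, 0.2]
eef_pos: [0.4499, -0.004, 0.0352]
contact_force: [-0.5, 0.3, 0.0]
eef_pos: [0.45, -0.004, 0.0345]
contact_force: [0.0, -0.3, 0.7]
```

```bash
for i in 1 2 3 ; do python3 -m crank '[[1,0,0,0.06,0,0,0],[1,0,0,0,0,0,0]]' |egrep "eef|force"; done
```

```text
eef_pos: [0.4501, -0.004, 0.0341]
contact_force: [-0.0, 0.1, 0.2]
eef_pos: [0.4502, -0.004, 0.0337]
contact_force: [-1.8, 0.4, 2.7]
eef_pos: [0.4503, -0.0041, 0.0333]
contact_force: [-1.8, 0.5, 4.9]
```

```bash
for i in 1 2 ; do python3 -m crank '[[1,0,0,0.06,0,0,0],[1,0,0,0,0,0,0]]' |egrep "time|eef|force"; done; python3 - <<'E'
from h import *
a=read_camera("side");S=a["color"][:,:,::-1]
cv2.imwrite("pics/g9.png",cv2.resize(S[250:300,330:390],(720,600),interpolation=cv2.INTER_CUBIC))
E
```

```text
time: 25.45
eef_pos: [0.4505, -0.0041, 0.033]
contact_force: [-0.9, -0.7, 7.7]
time: 25.65
eef_pos: [0.4506, -0.0041, 0.0327]
contact_force: [-2.9, -0.5, 8.2]
```

View pics/g9.png

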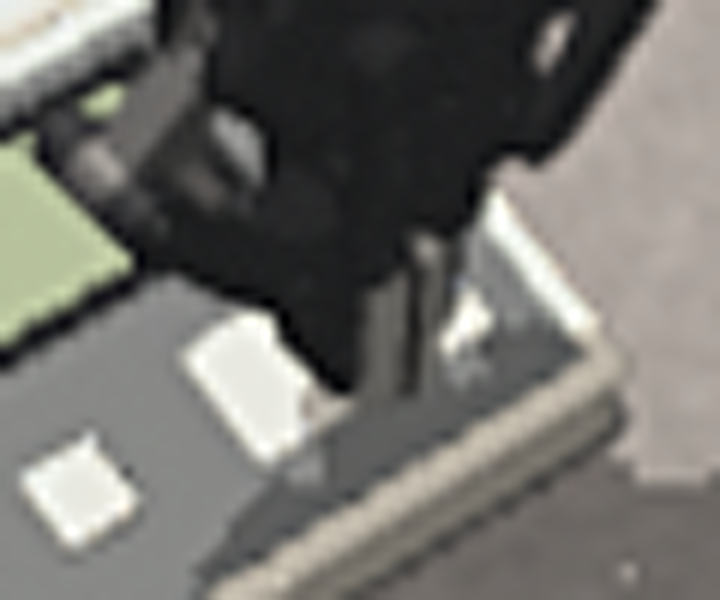

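```bash
for i in 1 2 3 4 5 6; do python3 -m crank '[[1,0,0,0,0,0,0],[1,0,0,0,0,0,0]]' >/dev/null; python3 -c "
from h import *
s=get_state();print(s['time'],s['contact_force'].round(2),s['wrist_torque'].round(3),s['eef_pos'].round(4))"; done
```

```text
25.9 [-2.5   0.38  9.06] [0.073 0.454 0.004] [ 0.4505 -0.0041  0.0327]
26.1 [-2.19  0.51  8.85] [ 0.113  0.428 -0.054] [ 0.4506 -0.0041  0.0327]
26.3 [-2.34  0.66  8.29] [0.122 0.461 0.012] [ 0.4505 -0.0041  0.0327]
26.5 [-2.82  0.19  9.25] [0.099 0.382 0.02 ] [ 0.4505 -0.0041  0.0327]
26.7 [-3.15  0.67  8.42] [0.105 0.424 0.04 ] [ 0.4505 -0.0041  0.0327]
26.9 [-2.86  1.6   8.68] [0.123 0.412 0.025] [ 0.4505 -0.0041  0.0327]
```

The key gave at about 7 N/mm and was held at about 9 N for 1.5 s. The force leans along the key's normal, and the moment puts the contact at the fingertips. Now I retract and go over to the case.

```bash
python3 -m crank '[[1,0,0,-0.5,0,0,0],[1,0,0,-3,0,0,0],[1,0,0,-5,0,0,0],[1,0,0,-5,0,0,0],[1,0,0,-2,0,0,0]]'; python3 -m crank '[[-1,0,2,0,0,0,0],[-1,0,4.2,0,0,0,0],[-1,0,4.2,0,0,0,0],[-1,0,4.2,0,0,0,0],[-1,0,4.2,0,0,0,0]]'; python3 - <<'E'
from h import *
s=get_state();print(s['eef_pos'],s['qpos'].round(3))
a=read_camera("side");cv2.imwrite("pics/h.png",a["color"][:,:,::-1])
a=read_camera("top");cv2.imwrite("pics/h2.png",a["color"][:,:,::-1])
E
```

```text
time: 27.4
eef_pos: [0.4524, -0.0045, 0.1919]
tcp_rot: [0.998, -0.059, 0.004, 0.001]
contact_force: [0.7, 0.0, -0.1]
opening: -0.001
time: 27.9
eef_pos: [0.4272, -0.1921, 0.1863]
tcp_rot: [0.998, -0.059, 0.0, -0.0]
contact_force: [1.0, 0.8, -0.2]
opening: 0.844
[ 0.42715228 -0.19208894  0.18628536] [-0.64  -0.148  2.105  0.     1.184  1.05 ]
```

View pics/h.png

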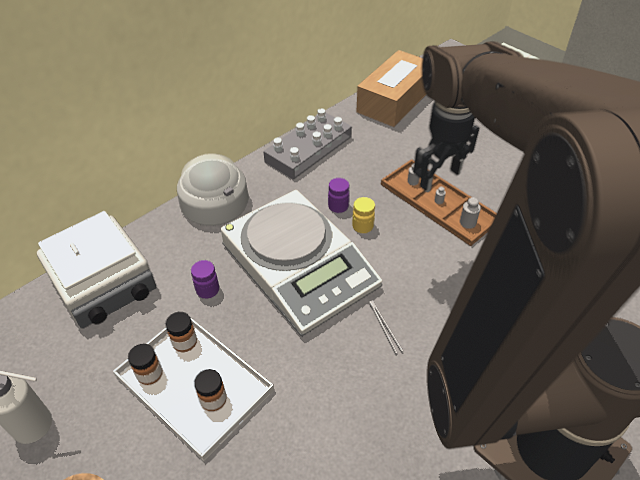

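```bash
python3 - <<'E'
from h import *
a=cv2.imread("pics/h.png");b=cv2.imread("pics/h2.png")
cv2.imwrite("pics/i.png",np.hstack([cv2.resize(a[185:245,435:495],(400,400)),cv2.resize(b[270:330,440:500],(400,400))]))
E
```

```text
(no output)
```

View pics/i.png

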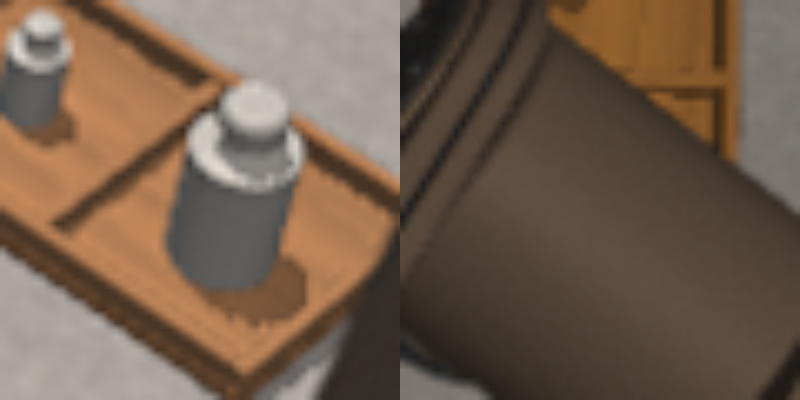

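```bash
python3 - <<'E'
from h import *
S=read_camera("side");T=read_camera("top")
print(at_z(S,(473.3,200),.076),at_z(S,(471.6,207),.056),tri([S,T],[(473.3,200),(471.2,302)]),tri([S,T],[(471.6,207),(469.2,301.8)]))
E
python3 -m crank '[[-0.3,0,4.2,0,0,0,0],[-0.3,0,4.2,0,0,0,0],[-0.3,0,4.2,0,0,0,0],[-0.3,0,0,0,0,0,0],[-0.3,0,0,0,0,0,0]]'
```

```text
[ 0.412459   -0.31650575  0.076     ] [ 0.41168667 -0.31549445  0.056     ] (array([ 0.41265014, -0.31482081,  0.07689478]), np.float64(0.463689873686576)) (array([ 0.41235614, -0.31638066,  0.05488285]), np.float64(0.10007158352436818))
time: 28.6
eef_pos: [0.413, -0.3148, 0.1861]
tcp_rot: [0.998, -0.059, -0.0, -0.001]
contact_force: [1.0, 0.8, -0.2]
opening: 0.646
```

```bash
python3 -m crank '[[-0.5,0,0.1,3,0,0,0],[-0.5,0,0,4,0,0,0],[-0.5,0,0,3,0,0,0],[-0.5,0,0,0,0,0,0],[-0.5,0,0,0,0,0,0]]'; python3 - <<'E'
from h import *
a=read_camera("side");cv2.imwrite("pics/j.png",cv2.resize(a["color"][150:250,415:515,::-1],(600,600)))
E
```

```text
time: 29.1
eef_pos: [0.4131, -0.3152, 0.0868]
tcp_rot: [0.998, -0.058, -0.0, -0.0]
contact_force: [-0.1, 0.3, 0.9]
opening: 0.747
```

View pics/j.png

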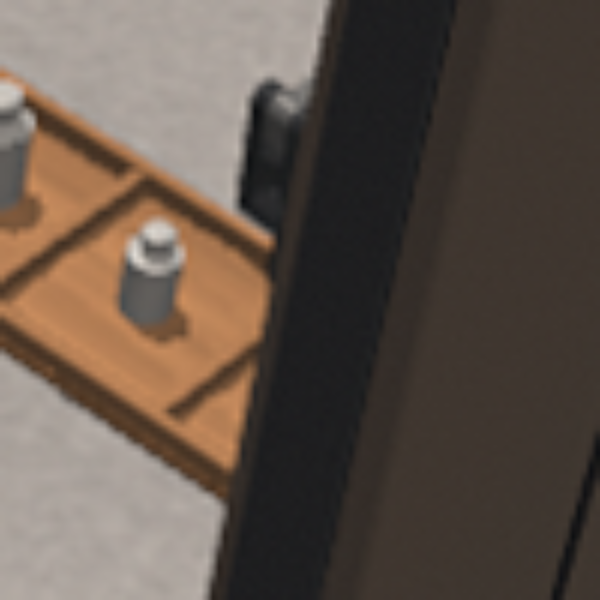

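```bash
python3 -m crank '[[-0.5,0,0,2,0,0,0],[-0.5,0,0,1,0,0,0],[-0.5,0,0,0.7,0,0,0],[-0.5,0,0,0,0,0,0]]'; python3 -m crank '[[-0.5,0,0,0.8,0,0,0],[-0.5,0,0,0.4,0,0,0],[-0.5,0,0,0,0,0,0],[-0.5,0,0,0,0,0,0]]'
```

```text
time: 29.55
eef_pos: [0.4126, -0.3165, 0.0495]
tcp_rot: [0.998, -0.059, -0.0, -0.0]
contact_force: [-0.4, 0.3, 0.7]
opening: 0.75
time: 29.95
eef_pos: [0.4127, -0.3168, 0.0376]
tcp_rot: [0.998, -0.059, -0.0, -0.0]
contact_force: [-0.9, -0.6, 0.3]
opening: 0.749
```

```bash
python3 -m crank '[[-0.2,0,0,0,0,0,0],[0,0,0,0,0,0,0],[0.2,0,0,0,0,0,0],[0.5,0,0,0,0,0,0],[1,0,0,0,0,0,0]]' 70; python3 -m crank '[[1,0,0,0,0,0,0],[1,0,0,0,0,0,0],[1,0,0,0,0,0,0]]'; python3 -m crank '[[1,0,0,-0.5,0,0,0],[1,0,0,-1,0,0,0],[1,0,0,-1,0,0,0],[1,0,0,0,0,0,0],[1,0,0,0,0,0,0]]'
```

```text
time: 30.45
eef_pos: [0.413, -0.3168, 0.0384]
tcp_rot: [0.998, -0.059, 0.0, -0.0]
contact_force: [-1.2, 3.4, 5.4]
opening: 0.404
time: 30.75
eef_pos: [0.413, -0.3168, 0.0384]
tcp_rot: [0.998, -0.059, 0.0, -0.0]
contact_force: [-1.0, 2.4, 5.3]
opening: 0.403
time: 31.25
eef_pos: [0.4128, -0.317, 0.063]
tcp_rot: [0.998, -0.059, 0.0, 0.0]
contact_force: [-0.1, -0.9, -5.1]
opening: 0.408
```

```bash
python3 -m crank '[[1,0,0,-2,0,0,0],[1,0,0,-3,0,0,0],[1,0,0,-4,0,0,0],[1,0,0,-3,0,0,0],[1,0,0,-1,0,0,0]]'; python3 -m crank '[[1,0.8,-1.8,0,0,0,0],[1,1.6,-3.4,0,0,0,0],[1,1.6,-3.4,0,0,0,0],[1,1.6,-3.4,0,0,0,0],[1,1.6,-3.4,0,0,0,0]]'; python3 -m crank '[[1,1.6,-3.4,0,0,0,0],[1,1.6,-3.4,0,0,0,0],[1,1.6,-3.4,0,0,0,0],[1,1.6,-3.4,0,0,0,0],[1,1.6,-3.4,0,0,0,0]]'; python3 -m crank '[[1,1.2,-2.8,0,0,0,0],[1,0.8,-1.8,0,0,0,0],[1,0,0,0,0,0,0],[1,0,0,0,0,0,0],[1,0,0,0,0,0,0]]'
```

```text
time: 31.75
eef_pos: [0.414, -0.3183, 0.1964]
tcp_rot: [0.998, -0.059, 0.002, 0.002]
contact_force: [0.5, -1.6, -3.6]
opening: 0.404
time: 32.25
eef_pos: [0.502, -0.1706, 0.1903]
tcp_rot: [0.998, -0.06, -0.002, -0.001]
contact_force: [0.2, -0.4, -5.6]
opening: 0.405
time: 32.75
eef_pos: [0.6015, -0.0115, 0.19]
tcp_rot: [0.998, -0.059, -0.002, -0.0]
contact_force: [0.6, -0.1, -4.8]
opening: 0.408
time: 33.25
eef_pos: [0.6266, 0.0292, 0.1918]
tcp_rot: [0.998, -0.06, -0.001, 0.0]
contact_force: [-0.3, -0.1, -5.7]
opening: 0.406
```

```bash
python3 -m crank '[[1,0.1,-0.3,1.5,0,0,0],[1,0,0,2,0,0,0],[1,0,0,2,0,0,0],[1,0,0,1,0,0,0],[1,0,0,0.4,0,0,0]]'; python3 -m crank '[[1,0,0,0,0,0,0],[1,0,0,0,0,0,0],[1,0,0,0,0,0,0]]'; python3 - <<'E'
from h import *
a=read_camera("side");cv2.imwrite("pics/k.png",cv2.resize(a["color"][150:290,210:350,::-1],(600,600)))
E
```

```text
time: 33.75
eef_pos: [0.6273, 0.0327, 0.1212]
tcp_rot: [0.998, -0.06, -0.002, -0.0]
contact_force: [0.4, -0.1, -6.0]
opening: 0.403
time: 34.05
eef_pos: [0.6296, 0.033, 0.1251]
tcp_rot: [0.998, -0.059, 0.001, 0.0]
contact_force: [0.7, -0.2, -5.4]
opening: 0.404
```

View pics/k.png

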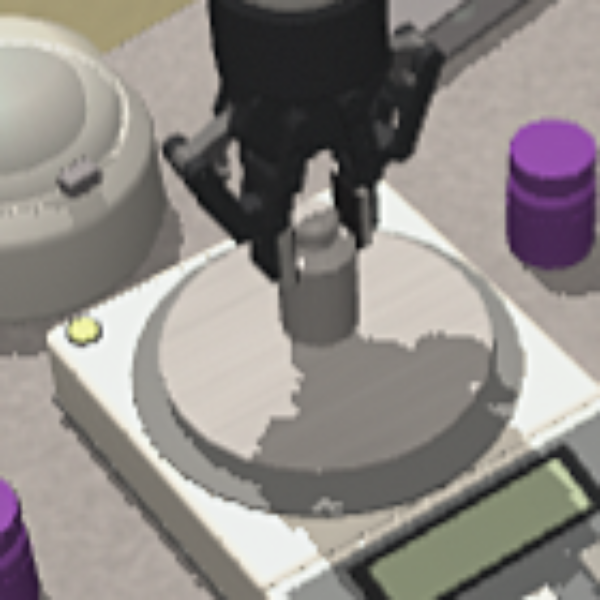

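```bash
python3 -m crank '[[1,0,0,0.5,0,0,0],[1,0,0,0.4,0,0,0],[1,0,0,0.2,0,0,0],[1,0,0,0,0,0,0],[1,0,0,0,0,0,0]]'; for i in 1 2 3; do python3 -m crank '[[1,0,0,0.1,0,0,0],[1,0,0,0,0,0,0],[1,0,0,0,0,0,0]]'|egrep "eef|force";done
```

```text
time: 34.6
eef_pos: [0.6286, 0.0331, 0.1125]
tcp_rot: [0.998, -0.059, -0.0, -0.0]
contact_force: [0.1, -0.1, -4.8]
opening: 0.405
eef_pos: [0.6287, 0.0331, 0.1117]
contact_force: [-0.1, -0.1, -4.7]
eef_pos: [0.6286, 0.0331, 0.1106]
contact_force: [-0.6, 0.5, -3.6]
eef_pos: [0.6286, 0.0331, 0.1095]
contact_force: [-0.6, -0.1, -4.3]
```

```bash
for i in 1 2; do python3 -m crank '[[1,0,0,0.06,0,0,0],[1,0,0,0,0,0,0],[1,0,0,0,0,0,0]]'|egrep "eef|force";done
```

```text
eef_pos: [0.6286, 0.0331, 0.109]
contact_force: [0.8, 0.6, -5.9]
eef_pos: [0.6288, 0.0331, 0.1086]
contact_force: [-0.4, -0.0, -3.5]
```

```bash
for i in 1 2; do python3 -m crank '[[1,0,0,0.05,0,0,0],[1,0,0,0,0,0,0],[1,0,0,0,0,0,0]]'|egrep "eef|force";done
```

```text
eef_pos: [0.629, 0.0331, 0.1086]
contact_force: [-0.2, 0.5, -0.8]
eef_pos: [0.6291, 0.0331, 0.1085]
contact_force: [-1.9, 0.9, 3.6]
```

Force on the tool went from -5 N to +3.6 N, so the weight is resting on the pan. Releasing gently.

```bash
python3 -m crank '[[0.3,0,0,0,0,0,0],[0.1,0,0,0,0,0,0],[-0.1,0,0,0,0,0,0],[-0.4,0,0,0,0,0,0],[-0.7,0,0,0,0,0,0]]' 20; python3 -m crank '[[-1,0,0,0,0,0,0],[-1,0,0,0,0,0,0],[-1,0,0,-1,0,0,0],[-1,0,0,-2,0,0,0],[-1,0,0,-4,0,0,0]]'; python3 -m crank '[[-1,0,0,-4,0,0,0],[-1,0,0,-4,0,0,0],[-1,-3,0,0,0,0,0],[-1,-4,0,0,0,0,0],[-1,-4,0,0,0,0,0]]'; python3 -m crank '[[-1,0,4,0,0,0,0],[-1,0,4.5,0,0,0,0],[-1,0,4.5,0,0,0,0],[-1,0,4.5,0,0,0,0],[-1,0,4.5,0,0,0,0]]';python3 -m crank '[[-1,0,4.5,0,0,0,0],[-1,0,4.5,0,0,0,0],[-1,0,0,0,0,0,0],[-1,0,0,0,0,0,0],[-1,0,0,0,0,0,0]]'; python3 - <<'E'
from h import *
for n in("side","top"): cv2.imwrite(f"pics/l_{n}.png",read_camera(n)["color"][:,:,::-1])
E
```

```text
time: 37.2
eef_pos: [0.6286, 0.033, 0.1071]
tcp_rot: [0.998, -0.059, -0.0, 0.0]
contact_force: [-0.2, -0.3, -0.0]
opening: 0.841
time: 37.7
eef_pos: [0.6263, 0.0333, 0.1749]
tcp_rot: [0.998, -0.059, -0.004, -0.0]
contact_force: [-0.1, -0.2, -0.1]
opening: 1.001
time: 38.2
eef_pos: [0.5186, 0.0461, 0.2587]
tcp_rot: [0.998, -0.059, 0.001, 0.0]
contact_force: [-0.5, 0.3, 1.1]
opening: 1.0
time: 38.7
eef_pos: [0.493, -0.174, 0.2587]
tcp_rot: [0.998, -0.059, 0.001, 0.0]
contact_force: [1.1, -0.3, -0.3]
opening: 1.002
time: 39.2
eef_pos: [0.4829, -0.2608, 0.2578]
tcp_rot: [0.998, -0.059, 0.0, -0.0]
contact_force: [2.1, 0.6, 0.6]
opening: 1.002
```

View pics/l_side.png

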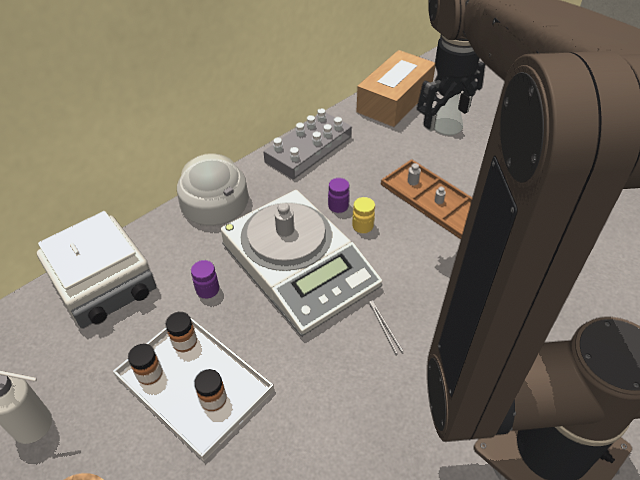

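View pics/l_top.png

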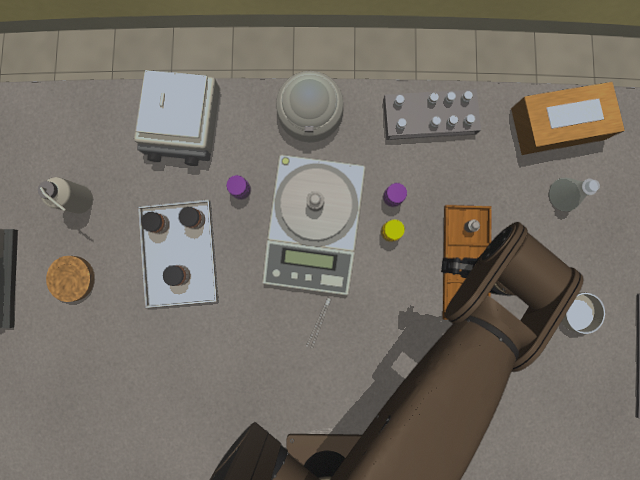

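The weight stands upright at (315,201) in the top view, with the pan centre at about (316,203). The jar is in the tray, the others are unmoved, and the arm is clear.

```bash
python3 -c "
from plant import *
print(get_state()['dq'].round(3)); print(sign_off())"
```

```text
[ 0.002  0.002  0.001 -0.001 -0.002 -0.001]
the job is handed in; nothing more can be done
None
```

I moved the jar to the tray, pressed the zero key with the pan empty, and set the 500 g weight in the middle of the pan. The job is handed in at about 39 s of the 72 s allowed; no verdict was reported.

- **Jar:** it was lifted off the pan and stands upright and released in the free half of the tray.
- **Zero key:** it gave at about 7 N/mm and was held at about 9 N for roughly 1.5 s. The force leaned along the key's normal, and the moment placed the contact at the fingertips, over the zero key.
- **Weight:** it was lowered until the tool force showed it resting on the pan. In the final top picture it stands upright within about 3 mm of my estimated pan centre.
- **Other things:** in the last pictures the other jars and weights stand where they were, and the arm is clear of everything and still.

**What disagreed:**
- **Contact height:** contact with the key came about 28 mm lower in TCP height than the given tip length and the key's computed height implied. I went by the force and did not find the cause.
- **Key press:** I judged it by force, give and moment. There was no direct confirmation that the key registered.

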